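Hold the amber finish cell in the light bench

ROBOT

A 6-joint arm with a two-finger parallel gripper is mounted at the origin on the work surface. World frame = base frame: x ahead of the robot, y to its left, z up, the work surface at z = 0. Lengths are in m, angles in rad, forces in N, time in s.
With the tool pointing down it reaches from about 0.375 to 0.9 m from the base axis. Payload 3.1 kg.
Tool frame: the origin (TCP) lies between the finger pads; the fingertips stand 8 mm ahead of it and the grasp point (between the pads) lies 11 mm behind it; z points along the fingers, y is the line along which they close (so a half turn about z gives the same grasp; the last joint's range is limited). The gripper opens to 87 mm and grips with 3 to 60 N. Pads are 19 mm wide; open, the fingers measure 117 mm over their backs; the gripper's body (75 mm by 190 mm) begins 51 mm behind the grasp point.
Start: joints at [-1.385, 0.527, 1.433, -0, 1.181, -0.178], TCP at [0.223, -0.584, 0.231] pointing down, gripper open.
Joint ranges: [-3.08, 3.08], [-0.75, 2.2], [0.22, 2.44], [-1.43, 4.57], [0, 2.65], [-2.85, 2.85]. Speed limits (rad/s): [2.79, 2.79, 3.14, 3.14, 3.14, 3.14].

INTERFACE

Orientations are given as a unit quaternion [x, y, z, w].
In Python, from rig import robot, vision, job gives the robot as it stands.
- The arm moves only by the shell command python3 -m handwheel 'ROWS' [OPENING] [FORCE]. ROWS is JSON, a list of rows, each a list of 4 numbers: the shift along the tool's x, y, z as a fraction of full scale, then the turn about the tool's z as a fraction of full scale. A call has 1 to 20 rows; each row is the pose to reach, as a shift and turn from the pose commanded when the call began, along the tool's axes at that moment, turning the shorter way round; what a row does not reach only later rows make up. Full scale, the value 1, is 300 mm for a shift and 2 pi rad for a turn. A row lasts 1/12 s, in which the tool goes at most 41.7 mm and 7.16 degrees, less where a joint would pass 70% of its speed; a pose out of reach is approached as far as the arm can. A call with a number of a shift or a turn outside -1 to 1 is refused whole. A call with a gripper value outside its range is refused whole. OPENING is the opening in per cent of the stroke, from 0 (shut) to 100 (fully open), set as the call begins (- or left out, the last holds). The fingers move at their own pace and stop on an object; FORCE is the grip in N (left out, the last holds). Time passes only in rows, so rows that repeat a pose let the fingers close. It gives the time, the measured TCP pose, the force, the opening and the grip force at its end, in the units of the state.
- robot.get_obs(): the state, without advancing time (a new reading comes with each control period).
- vision.camera(name): name is "side" or "top" or "wrist"; returns a dict with "frame" (420x560x3 uint8, red, green, blue), "K" (3x3 intrinsics, pixels), "k1" (the pictures are not rectified: a ray, as slopes to the right and down, at radius r is drawn at 1 + k1 r^2 times it, then the intrinsics apply), "cam_to_world" (4x4, takes a point from camera to world coordinates); the wrist camera has in their place "hand_eye" (4x4, takes a point from camera to tool coordinates, whose origin is the TCP and whose axes are the flange's). Camera axes: x right, y down, z forward; pixel columns grow to the right and rows downward; lengths in m; the calibration is good to about 2 mm. A picture is of the moment at which its call begins: read the wrist's pose just before it. There is no depth.
- job.hand_in(): hands the job in; it is judged then, once.
Trained networks look in the newest picture that a camera, given by its name, has taken for a name from the list of things; names that differ only in an ending like _2 or _b are one class to them, and where a whole thing is asked for, a point or a joint stands for the part that bears it (a point fixed in the world has none). Each returns a list of dicts, best first, with "conf" (0 to 1); they miss things now and then, are a little off and sometimes report something else, mostly with a low value. They report only what shows in the picture. A call takes as long as a camera call. They do not tell look-alikes from the thing itself.
- vision.look_for(camera, label): "point" ([row, column] in pixels, amid what is visible of it).
- vision.outline_of(camera, label): "mask" (420x560 bool, what is visible of it) and "point" ([row, column] in pixels, amid what is visible of it).
The state is a dict: "time": time; "q": joint angles; "joint_velocities": joint speeds; "joint_torque": joint torques, N m; "position": TCP position; "tool_rot": TCP orientation; "ft_force": force on the tool from outside, world axes, zero at the start; "moment": the same for the moment, N m; "grip_width": finger opening in m; "grip_force": force on a finger pad.
Only numpy, scipy, OpenCV 4.12 (cv2) and the standard library are available. Lean on these libraries where they do the work, as an engineer would, in place of code of your own. Each camera call takes 0.05 s, during which the arm holds its last target. There are 200 camera calls.

TASK

Take the blue filter plate out of its wooden block, stand it fully home in the slot in front of the lamp and let go of it. Then pick up the amber finish cell by its two white frosted faces only, never touching its clear windows with the fingers, and hold it upright and clear of everything in the light path between lamp and meter, centred on the lenses with its windows square to the beam. Finish while still holding it there; keep it from tipping over and leave the other cells and the workshop things where they are.

Things in the scene. Friction and masses are not known exactly. Their poses are not given: they have to be found in the camera images.
- light_bench: Fixed bench on a plate 100 x 300 x 10 mm (x, y, z), origin under its centre; the beam runs along its y. Green lamp head at y +55..+140 mm, grey meter head at y -145..-90 mm, both 70 mm wide, top 96 mm above the table, round lenses facing each other, centres at x 0, 62 mm above the table. A slotted dark block (64 x 32 mm, rim 32 mm above the table) stands before the lamp at y +25 mm.
- light_path (a point): The point on the beam where the cell's centre belongs: light bench x 0, y -40 mm, 62 mm above the table (52 mm above the base plate); 45 mm from the meter lens. Axes as the light bench: y along the beam towards the lamp, z up.
- filter_slot (a point): Centre of the floor of the slot before the lamp (light bench x 0, y +25 mm), 10 mm above the table. Axes as the light bench. The slot is 44 mm along x and 13 mm along y (along the beam), 22 mm deep, with a 2 mm chamfer at its mouth.
- filter: Loose plate, black frame, blue pane: 10 mm thick (x), 40 mm wide (y), 90 mm tall (z), 60 g; origin at the centre of its underside. Starts standing in the wooden filter block. In the lamp's slot its x lies along the beam, either way round, underside on the slot floor. Grip across the 40 mm width, near the top.
- filter_block: Fixed dark wooden block, 52 x 84 mm, 32 mm high, origin at the centre of its underside; its slot is 13 mm (x) by 44 mm (y), 20 mm deep, floor 12 mm above the table, and holds the filter plate at the start.
- cell_board: Fixed plywood board, 60 mm (x) by 260 mm (y), 12 mm thick, origin at the centre of its underside. Three places 95 mm apart along y carry the three cells in any order, each turned by its own angle.
- cell_amber: Loose amber block 64 mm tall (z): two white frosted faces (at y +-16 mm, 24 mm wide) and two clear amber windows (at x +-14 mm, 26 mm wide, 50 mm high, 2 mm proud), amber patch on top; 90 g; origin at the centre of its underside. Light passes along its x, either way round. Grip along its y only, high up so that the fingers clear board and base plate.
- cell_amber_mid (a point): Centre of the amber cell, 32 mm above its underside; axes as the cell.
- cell_green: Same shape and frosted/clear faces as cell_amber, but with dark green windows; stands on the same board. Leave alone. Origin: centre of underside.
- cell_brown: Same shape and frosted/clear faces as cell_amber, but with very dark brown windows; stands on the same board. Leave alone. Origin: centre of underside.
- hammer: Loose hammer lying at the robot's right. Bystander.
- brush: Loose brush lying at the robot's left. Bystander.
- hoop: Loose bentwood hoop, 100 mm across, 35 mm high, lying near right. Bystander.
There are look-alikes about, which are no part of the job. What is shaped like the cell_amber but purple is not meant.

How it is judged:
On the way, in this order (a step that is already met when the one before it is completed fails the run):
1. the blue filter plate stands fully home in the slot before the lamp, let go (z of filter in the frame of filter_slot between -0.004 and 0.004 m and horizontal distance between filter and filter_slot below 0.006 m and angle between the x axis of filter and the y axis of filter_slot, either way round below 0.2 rad and angle between filter's own z axis and vertical below 0.17 rad and contact force between the fingers and filter below 0.05 N), for 0.3 s.
2. the amber cell is gripped and lifted off its board (contact force between the fingers and cell_amber above 1 N and contact force between cell_amber and cell_board below 0.02 N and height (world z) of cell_amber above 0.022 m), for 0.2 s.
At the end, for the whole second after the job is handed in: Filter home in the slot (4 mm deep, 6 mm aside, 0.17 rad upright), released; amber cell gripped over 1 N, still, off bench and filter, its centre within 8 mm sideways, 12 mm in height, 20 mm along the beam of the light path point, windows within 0.16 rad of square, tilt under 0.13 rad (all of step 1 and x of cell_amber_mid in the frame of light_path between -0.008 and 0.008 m and y of cell_amber_mid in the frame of light_path between -0.02 and 0.02 m and z of cell_amber_mid in the frame of light_path between -0.012 and 0.012 m and angle between the x axis of cell_amber and the y axis of light_path, either way round below 0.16 rad and angle between cell_amber's own z axis and vertical below 0.13 rad and contact force between the fingers and cell_amber above 1 N and contact force between cell_amber and light_bench below 0.05 N and contact force between cell_amber and filter below 0.05 N and linear speed of cell_amber below 0.02 m/s); the arm keeps its last pose, push and grip.
It fails at once if the fingers touch a clear window of the amber cell (contact force between the fingers and cell_amber_c1 above 0.5 N or contact force between the fingers and cell_amber_c2 above 0.5 N).
It fails at once if the amber cell is tipped over (more than 0.6 rad) (angle between cell_amber's own z axis and vertical above 0.6 rad).
It fails at once if another cell or a workshop thing is moved more than 25 mm (distance of any of cell_green, cell_brown, hammer, brush, hoop from where it was at the start of the episode above 0.025 m).
It also fails if it takes over 64 s, if anything falls off the work surface, if the arm or the gripper's body presses on something with over 40 N, if the wrist force passes 120 N, or if a joint passes its speed limit or range.

## Working session

There is one attempt and no reset: what is moved stays moved. The work goes in short steps, Python scripts to look and compute and a shell command to move; the robot and the scene stay as the last step left them, time stands still between calls to the robot, and variables do not carry over. Pictures are saved under pics/ and viewed, at most 10 in all, crops included, and the job is handed in when it is done.

```bash
mkdir -p pics; ls
cat > h.py <<'E'
import numpy as np, cv2, json
from rig import robot, vision, job
from scipy.spatial.transform import Rotation as R
def shot(n, save=None):
    o=robot.get_obs(); c=vision.camera(n)
    if n=="wrist":
        T=np.eye(4);T[:3,:3]=R.from_quat(o["tool_rot"]).as_matrix();T[:3,3]=o["position"]
        c["cam_to_world"]=T@np.array(c["hand_eye"])
    if save: cv2.imwrite("pics/"+save,c["frame"][:,:,::-1])
    return c
def ray(c,rc):
    K=np.array(c["K"]);k1=c["k1"]
    p=cv2.undistortPoints(np.array([[[rc[1],rc[0]]]],float),K,np.array([k1,0,0,0.]))[0,0]
    T=np.array(c["cam_to_world"]);return T[:3,3],T[:3,:3]@np.array([p[0],p[1],1])
def at(c,rc,z):
    o,d=ray(c,rc);return o+d*(z-o[2])/d[2]
def pix(c,P):
    T=np.linalg.inv(np.array(c["cam_to_world"]));P=np.atleast_2d(P)@T[:3,:3].T+T[:3,3]
    q=cv2.projectPoints(P[:,None],np.zeros(3),np.zeros(3),np.array(c["K"]),np.array([c["k1"],0,0,0.]))[0][:,0]
    return q[:,::-1]
E
python3 - <<'E'
from h import *
o=robot.get_obs();print(o["time"],o["position"],o["tool_rot"])
for n in ("top","side"):
    c=shot(n,n+"0.png");print(n,np.round(c["cam_to_world"],3).tolist(),c["k1"])
    for l in ["light_bench","filter","filter_block","cell_board","cell_amber","cell_green","cell_brown","hammer","brush","hoop"]:
        for d in vision.look_for(n,l)[:3]:
            print(n,l,round(d["conf"],2),np.round(d["point"]),np.round(at(c,d["point"],0.04)[:2],3))
E
```

```text
pics
0.0 [ 0.22287989 -0.58314889  0.22958262] [ 9.83405526e-01  1.81417833e-01 -1.81631275e-05 -1.06848619e-03]
top [[-0.02, -0.995, 0.102, 0.342], [-1.0, 0.02, -0.0, 0.051], [-0.002, -0.102, -0.995, 1.485], [0.0, 0.0, 0.0, 1.0]] -0.007998481773254634
top light_bench 0.81 [194. 236.] [0.555 0.21 ]
top light_bench 0.42 [203. 141.] [0.533 0.546]
top light_bench 0.18 [169. 340.] [ 0.638 -0.161]
top filter 0.48 [163. 350.] [ 0.659 -0.196]
top filter_block 0.49 [167. 346.] [ 0.647 -0.181]
top filter_block 0.33 [194. 237.] [0.556 0.208]
top cell_board 0.58 [212. 338.] [ 0.487 -0.147]
top cell_green 0.45 [225. 309.] [ 0.441 -0.045]
top cell_green 0.2 [195. 237.] [0.552 0.208]
top cell_brown 0.47 [217. 336.] [ 0.469 -0.14 ]
top cell_brown 0.41 [211. 366.] [ 0.488 -0.244]
top hammer 0.73 [190. 420.] [ 0.557 -0.44 ]
top brush 0.77 [207. 140.] [0.518 0.548]
top hoop 0.68 [253. 397.] [ 0.337 -0.347]
side [[-0.881, -0.361, 0.305, 0.092], [-0.473, 0.656, -0.589, 0.785], [0.013, -0.663, -0.749, 0.988], [0.0, 0.0, 0.0, 1.0]] -0.09737072260020492
side light_bench 0.88 [243. 226.] [0.545 0.23 ]
side filter 0.48 [134. 268.] [ 0.67  -0.218]
side filter_block 0.6 [150. 266.] [ 0.635 -0.142]
side cell_board 0.63 [184. 314.] [ 0.436 -0.082]
side cell_board 0.43 [132. 269.] [ 0.671 -0.227]
side cell_amber 0.71 [168. 317.] [ 0.456 -0.146]
side cell_amber 0.58 [170. 353.] [ 0.357 -0.194]
side cell_amber 0.49 [184. 344.] [ 0.355 -0.123]
side cell_green 0.49 [193. 305.] [ 0.442 -0.033]
side cell_brown 0.64 [150. 322.] [ 0.477 -0.23 ]
side hammer 0.83 [111. 328.] [ 0.546 -0.43 ]
side hoop 0.55 [152. 369.] [ 0.342 -0.293]
side hoop 0.27 [243. 226.] [0.544 0.229]
```

Run:
```python
import cv2
t=cv2.imread("pics/top0.png");s=cv2.imread("pics/side0.png")
cv2.imwrite("pics/t0c.png",cv2.resize(t[130:280,190:430],(800,500),interpolation=cv2.INTER_CUBIC))
cv2.imwrite("pics/s0c.png",cv2.resize(s[80:320,140:420],(700,600),interpolation=cv2.INTER_CUBIC))
```

```text
(no output)
```

View pics/t0c.png

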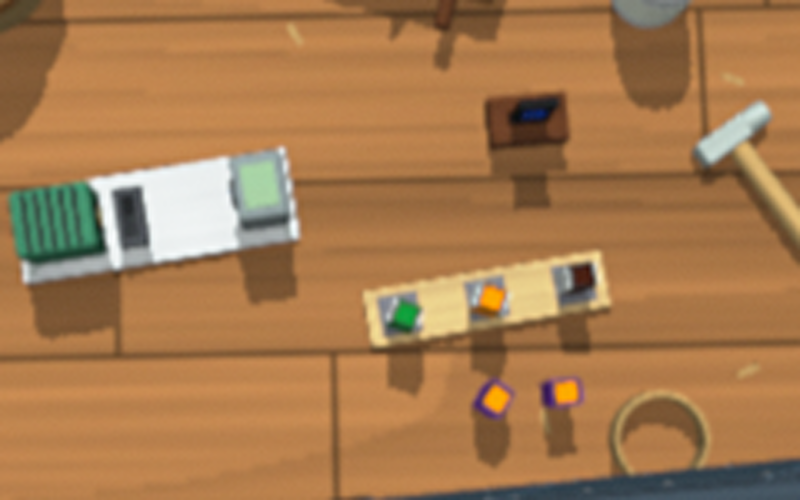

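View pics/s0c.png

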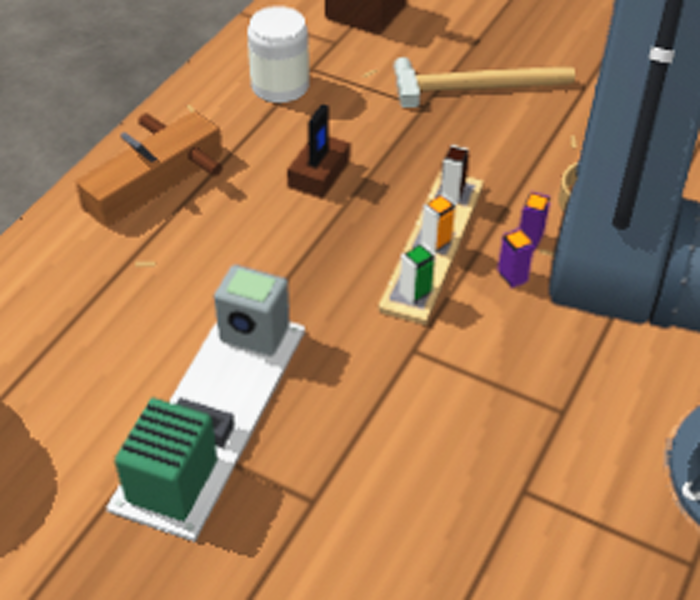

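The top crop shows the bench at left (lamp at about 55,225 and meter at 262,190). The board holds green (403,315), amber (491,300) and brown (580,278). The filter block is at (527,120), and the two purple look-alikes stand on the table. The side crop confirms this order, so the real amber cell is the middle one.

```bash
cat >> h.py <<'E'
def go(p,yline,opts=True):
    """row for TCP p (world), closing line at world angle yline (mod pi), tool down"""
    o=robot.get_obs();M=R.from_quat(o["tool_rot"]).as_matrix()
    d=M.T@(np.array(p)-o["position"]);a=np.arctan2(M[1,1],M[0,1])
    t=-((yline-a+np.pi/2)%np.pi-np.pi/2)
    print("row",np.round(d/0.3,4).tolist(),round(t/2/np.pi,4),"alt",round((t-np.sign(t)*np.pi)/2/np.pi,4),"rows~",round(max(np.linalg.norm(d)/.0417,abs(np.degrees(t))/7.16),1),"q6",round(o["q"][5],2),"pos",np.round(o["position"],4),"a",round(a,3))
E
python3 - <<'E'
from h import *
c=shot("top")
P=lambda x,y,z:at(c,[130+y/3.3333,190+x/3.3333],z)
a,b,d=P(285,148,.01),P(298,240,.01),P(25,282,.01)
print("plate",a,b,d, "yaw y",np.arctan2(*(d-b)[1::-1]), "len",np.linalg.norm(d-b),np.linalg.norm(a-b))
u=(d-b)/np.linalg.norm(d-b);v=(a-b)/np.linalg.norm(a-b)
print("centre",b+u*.15+v*.05)
print("amber",P(491,300,.076),"green",P(405,315,.076),"brown",P(580,276,.076))
print("board",P(364,292,.012),P(600,252,.012),P(610,304,.012),P(374,347,.012))
print("block",P(487,100,.032),P(566,94,.032),P(568,137,.032),P(491,147,.032))
print("filter top",P(535,103,.102))
go([0.62,-0.2,0.27],np.pi/2)
E
```

```text
plate [0.63024625 0.07035178 0.01      ] [0.52923727 0.05818708 0.01      ] [0.48964881 0.35290891 0.01      ] yaw y 1.7043218941785432 len 0.2973687981216371 0.10173885317026565
centre [0.55890919 0.21283028 0.01      ]
amber [ 0.45484028 -0.13894505  0.076     ] green [ 0.4412036  -0.05029196  0.076     ] brown [ 0.47773017 -0.23126643  0.076     ]
board [ 0.47131217 -0.0115625   0.012     ] [ 0.50939483 -0.266661    0.012     ] [ 0.45306305 -0.27504701  0.012     ] [ 0.41208805 -0.02081711  0.012     ]
block [ 0.67386658 -0.14785776  0.032     ] [ 0.67872382 -0.23297714  0.032     ] [ 0.63177115 -0.23326365  0.032     ] [ 0.62256601 -0.15041678  0.032     ]
filter top [ 0.65378936 -0.18724282  0.102     ]
row [1.6928, -0.7233, -0.1314] 0.0581 alt -0.4419 rows~ 13.3 q6 -0.18 pos [ 0.223  -0.5839  0.2306] a -1.206
```

```bash
python3 -m handwheel '[[0.95,-0.4,-0.13,0.058],[0.95,-0.4,-0.13,0.058],[0.95,-0.4,-0.13,0.058],[0.95,-0.4,-0.13,0.058],[0.95,-0.4,-0.13,0.058],[0.95,-0.4,-0.13,0.058],[0.95,-0.4,-0.13,0.058],[0.95,-0.4,-0.13,0.058],[0.95,-0.4,-0.13,0.058],[0.95,-0.4,-0.13,0.058]]' 100 20
python3 - <<'E'
from h import *
print(np.round(vision.camera("wrist")["hand_eye"],3).tolist())
go([0.65,-0.19,0.27],np.pi/2)
E
```

```text
time: 1.98
position: [0.4472, -0.3692, 0.2698]
tool_rot: [1.0, 0.002, -0.0, 0.0]
ft_force: [-0.6, -0.6, 0.1]
grip_width: 0.0868
grip_force: 0.0
[[-0.001, -0.953, -0.303, 0.083], [1.0, -0.0, -0.001, 0.0], [0.001, -0.303, 0.953, -0.154], [0.0, 0.0, 0.0, 1.0]]
row [0.6796, -0.5993, -0.0022] 0.0002 alt -0.4998 rows~ 6.5 q6 0.69 pos [ 0.4464 -0.3701  0.2695] a -1.569
```

```bash
python3 -m handwheel '[[0.68,-0.6,0,0],[0.68,-0.6,0,0],[0.68,-0.6,0,0],[0.68,-0.6,0,0],[0.68,-0.6,0,0],[0.68,-0.6,0,0],[0.68,-0.6,0,0],[0.68,-0.6,0,0],[0.68,-0.6,0,0],[0.68,-0.6,0,0]]'
python3 - <<'E'
from h import *
c=shot("wrist","w1.png")
for l in ("filter","filter_block"):
    for d in vision.outline_of("wrist",l)[:2]:
        m=d["mask"].astype(np.uint8);r=cv2.minAreaRect(cv2.findNonZero(m))
        box=[np.round(at(c,[q[1],q[0]],.102 if l=="filter" else .032)[:2],4).tolist() for q in cv2.boxPoints(r)]
        print(l,d["conf"],np.round(d["point"]),box, cv2.boxPoints(r).tolist())
E
```

```text
time: 2.87
position: [0.6492, -0.1918, 0.2689]
tool_rot: [1.0, -0.001, -0.001, 0.0]
ft_force: [0.8, -0.2, -0.0]
grip_width: 0.0871
grip_force: 0.0
filter 0.95 [185. 283.] [[0.6731, -0.1693], [0.6754, -0.2081], [0.651, -0.2099], [0.6485, -0.1703]] [[261.64984130859375, 172.39691162109375], [298.817138671875, 170.07394409179688], [300.24127197265625, 192.85992431640625], [263.073974609375, 195.18289184570312]]
filter_block 0.65 [167. 283.] [[0.6818, -0.1469], [0.6861, -0.2295], [0.631, -0.234], [0.6263, -0.1479]] [[247.30491638183594, 155.256103515625], [313.3810729980469, 151.65194702148438], [315.715576171875, 194.45187377929688], [249.63943481445312, 198.0560302734375]]
```

View pics/w1.png

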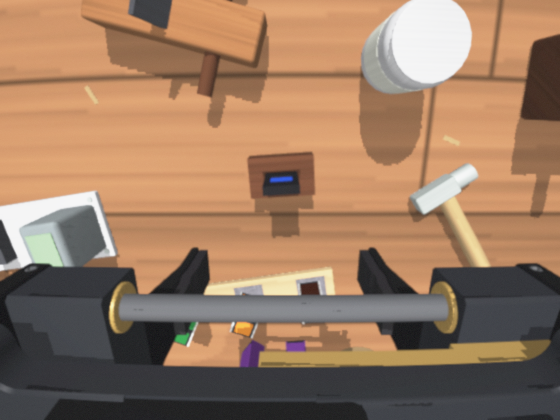

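The wrist view shows the blue filter at about (281,185) in its block (281,175), with the black top edge near row 192. The fingers are clear of it, and block and filter give the same centre.

Run:
```python
from h import *
go([0.6548,-0.190,0.079],np.pi/2+.06)
```

```text
row [0.0193, -0.0064, 0.6349] -0.0099 alt 0.4901 rows~ 4.6 q6 1.12 pos [ 0.6492 -0.1919  0.2695] a -1.573
```

```bash
python3 -m handwheel '[[0.019,-0.006,0.3,-0.01],[0.019,-0.006,0.3,-0.01],[0.019,-0.006,0.3,-0.01],[0.019,-0.006,0.4,-0.01],[0.019,-0.006,0.45,-0.01],[0.019,-0.006,0.5,-0.01],[0.019,-0.006,0.55,-0.01],[0.019,-0.006,0.6,-0.01],[0.019,-0.006,0.635,-0.01],[0.019,-0.006,0.635,-0.01],[0.019,-0.006,0.635,-0.01]]' 100
python3 -m handwheel '[[0,0,0,0],[0,0,0,0],[0,0,0,0],[0,0,0,0],[0,0,0,0],[0,0,0,0],[0,0,0,0],[0,0,0,0],[0,0,0,0],[0,0,0,0]]' 0 20
python3 -m handwheel '[[0,0,-0.05,0],[0,0,-0.1,0],[0,0,-0.15,0],[0,0,-0.2,0],[0,0,-0.3,0],[0,0,-0.4,0],[0,0,-0.4,0],[0,0,-0.4,0]]'
python3 - <<'E'
from h import *
go([0.555,0.21,0.20],.134)
E
```

```text
time: 3.93
position: [0.6559, -0.1888, 0.0794]
tool_rot: [1.0, 0.031, -0.0, -0.0]
ft_force: [0.0, -0.5, -0.1]
grip_width: 0.0869
grip_force: 0.0
time: 4.77
position: [0.6561, -0.1882, 0.079]
tool_rot: [1.0, 0.032, 0.0, 0.0]
ft_force: [0.5, -0.1, 0.7]
grip_width: 0.0399
grip_force: 20.0
time: 5.43
position: [0.6573, -0.1887, 0.2014]
tool_rot: [0.999, 0.032, 0.002, 0.001]
ft_force: [0.2, -0.3, -1.0]
grip_width: 0.0403
grip_force: 20.0
row [-0.2562, -1.3479, 0.0003] 0.2387 alt -0.2613 rows~ 12.0 q6 1.06 pos [ 0.6573 -0.1887  0.2014] a -1.508
```

```bash
python3 -m handwheel '[[-0.25,-0.95,-0.06,-0.1],[-0.25,-0.95,-0.06,-0.1],[-0.25,-0.95,-0.06,-0.1],[-0.25,-0.95,-0.06,-0.1],[-0.25,-0.95,-0.06,-0.1],[-0.25,-0.95,-0.06,-0.1],[-0.25,-0.95,-0.06,-0.1],[-0.25,-0.95,-0.06,-0.1],[-0.25,-0.95,-0.06,-0.1],[-0.25,-0.95,-0.06,-0.1]]'
python3 - <<'E'
from h import *
go([0.5617,0.193,0.22],.134)
E
```

```text
time: 6.27
position: [0.5627, 0.0915, 0.216]
tool_rot: [0.941, 0.34, -0.001, 0.0]
ft_force: [-0.2, 0.0, -0.9]
grip_width: 0.0402
grip_force: 20.0
row [0.2135, -0.2626, -0.0136] -0.1611 alt 0.3389 rows~ 8.1 q6 0.84 pos [0.5627 0.0915 0.216 ] a -0.878
```

```bash
python3 -m handwheel '[[0.21,-0.26,-0.015,-0.161],[0.21,-0.26,-0.015,-0.161],[0.21,-0.26,-0.015,-0.161],[0.21,-0.26,-0.015,-0.161],[0.21,-0.26,-0.015,-0.161],[0.21,-0.26,-0.015,-0.161],[0.21,-0.26,-0.015,-0.161],[0.21,-0.26,-0.015,-0.161],[0.21,-0.26,-0.015,-0.161],[0.21,-0.26,-0.015,-0.161],[0.21,-0.26,-0.015,-0.161]]'
python3 - <<'E'
from h import *
c=shot("wrist","w2.png")
a=1.704;u=np.array([np.sin(a),-np.cos(a)]);v=np.array([np.cos(a),np.sin(a)]);C=np.array([.559,.213])
for x,y,z in [(-32,9,32),(32,9,32),(32,41,32),(-32,41,32),(-22,18.5,32),(22,18.5,32)]:
    print((x,y,z),np.round(pix(c,np.r_[C+u*x/1e3+v*y/1e3,z/1e3])))
print(c["K"])
E
```

```text
time: 7.18
position: [0.5625, 0.1906, 0.221]
tool_rot: [0.66, 0.751, -0.0, -0.0]
ft_force: [1.3, -0.5, -0.8]
grip_width: 0.0399
grip_force: 20.0
(-32, 9, 32) [[163. 254.]]
(32, 9, 32) [[163. 312.]]
(32, 41, 32) [[133. 313.]]
(-32, 41, 32) [[133. 253.]]
(-22, 18.5, 32) [[154. 263.]]
(22, 18.5, 32) [[154. 303.]]
[[310.32671252   0.         283.10229198]
 [  0.         310.32671252 211.78347368]
 [  0.           0.           1.        ]]
```

View pics/w2.png

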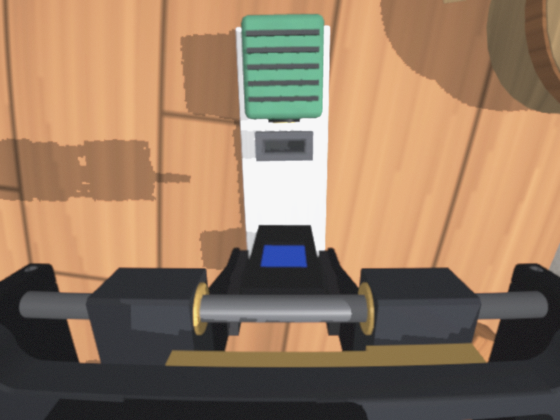

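The slot block shows at rows 131–160, columns 255–313, with the slot centred near (145,284). That's about 2 px from the prediction, so I'll refine it numerically.

Run:
```python
from h import *
c=shot("wrist");f=c["frame"].astype(int)
g=f.max(2);
roi=np.zeros_like(g,np.uint8);roi[126:170,245:325]=(g[126:170,245:325]<130)
n,l,s,ce=cv2.connectedComponentsWithStats(roi);k=1+np.argmax(s[1:,4]);print(s[k])
for thr in (45,):
    sl=np.zeros_like(roi);sl[135:158,260:310]=g[135:158,260:310]<thr
for r in (140,145,150): print(r,g[r,250:318:2].tolist())
for q in (270,284,298): print(q,g[122:170,q].tolist())
m=(l==k).astype(np.uint8);bx=cv2.boxPoints(cv2.minAreaRect(cv2.findNonZero(m)))
W=np.array([at(c,[p[1],p[0]],.032)[:2] for p in bx]);print(bx.tolist(),np.round(W,4).tolist(),W.mean(0))
print([np.arctan2(*(W[(i+1)%4]-W[i])[::-1]) for i in range(4)],[np.linalg.norm(W[(i+1)%4]-W[i]) for i in range(4)])
# plate edges: right/left white border
for side in (0,1):
    P=[]
    for r in range(168,215,4):
        row=f[r].min(1) if False else f[r,:,2]
        cols=np.where(row>170)[0];cols=cols[(cols>225)&(cols<345)]
        P.append(at(c,[r,cols.max()+.5 if side else cols.min()-.5],.01)[:2])
    P=np.array(P);d=np.polyfit(P[:,1],P[:,0],1);print("edge",side,d,"angle",np.pi/2-np.arctan(d[0]))
```

```text
[ 256  132   56   28 1546]
140 [221, 222, 203, 132, 124, 123, 112, 102, 99, 100, 97, 97, 98, 98, 97, 98, 96, 98, 97, 94, 87, 88, 88, 87, 89, 88, 88, 93, 113, 125, 125, 144, 243, 247]
145 [220, 221, 207, 134, 124, 124, 113, 97, 84, 81, 83, 82, 82, 81, 84, 85, 84, 82, 83, 66, 59, 61, 61, 62, 63, 62, 63, 79, 112, 123, 122, 152, 245, 247]
150 [221, 221, 209, 137, 125, 122, 107, 107, 78, 75, 70, 67, 68, 68, 72, 75, 75, 73, 67, 67, 67, 67, 66, 67, 68, 65, 67, 88, 116, 126, 125, 152, 245, 247]
270 [147, 232, 247, 247, 247, 247, 247, 245, 220, 154, 118, 123, 125, 124, 124, 124, 120, 111, 97, 88, 85, 83, 83, 83, 82, 82, 82, 79, 70, 73, 83, 100, 111, 118, 124, 123, 123, 122, 142, 210, 244, 247, 247, 247, 247, 247, 247, 247]
284 [165, 239, 247, 247, 247, 247, 247, 245, 223, 154, 119, 123, 125, 125, 123, 124, 121, 108, 98, 90, 86, 85, 84, 82, 85, 84, 83, 78, 73, 73, 86, 100, 110, 117, 122, 123, 121, 122, 144, 212, 244, 247, 247, 247, 247, 247, 247, 247]
298 [199, 245, 247, 247, 247, 247, 247, 245, 219, 143, 121, 124, 124, 122, 125, 124, 118, 106, 89, 73, 63, 63, 64, 63, 61, 63, 60, 65, 68, 76, 89, 102, 113, 119, 121, 123, 120, 124, 159, 229, 246, 247, 247, 247, 247, 247, 247, 247]
[[256.0, 132.0], [311.0, 132.0], [311.0, 159.0], [256.0, 159.0]] [[0.5242, 0.2515], [0.5829, 0.2591], [0.5874, 0.2303], [0.5272, 0.2226]] [0.55545289 0.24087718]
[np.float64(0.1281454999385246), np.float64(-1.4176927134471413), np.float64(-3.0134639515691206), np.float64(1.6746230907538173)] [np.float64(0.0592017366815199), np.float64(0.029068740856296415), np.float64(0.060633971749834696), np.float64(0.029067264014257004)]
edge 0 [-0.13804144  0.53913599] angle 1.7079708427551354
edge 1 [-0.1424841   0.64117789] angle 1.712327784121466
```

Run:
```python
from h import *
c=shot("wrist");f=c["frame"].astype(int);g=f.max(2)
for q in (265,285,305): print(q,g[216:236,q].tolist(), g[280:300,q].tolist())
print(g[229,248:324].tolist())
T=np.array(c["hand_eye"]);cc=dict(c,cam_to_world=T)
for r,z in ((225,.067),(226,.067),(227,.067),(290,-.023),(292,-.023),(294,-.023)): print(r,z,np.round(at(cc,[r,256],z),4),np.round(at(cc,[r,314],z),4))
go([.556,.241,.2],.138)
```

```text
265 [247, 247, 247, 247, 247, 247, 247, 246, 213, 107, 43, 35, 37, 36, 38, 39, 38, 37, 35, 37] [37, 39, 37, 34, 40, 33, 35, 38, 41, 42, 40, 41, 42, 42, 52, 72, 79, 85, 91, 99]
285 [247, 247, 247, 247, 247, 247, 247, 245, 215, 116, 51, 38, 37, 38, 37, 38, 39, 37, 34, 37] [39, 35, 36, 37, 37, 38, 37, 37, 40, 43, 43, 42, 45, 43, 53, 70, 77, 84, 92, 97]
305 [247, 247, 247, 247, 247, 247, 247, 245, 216, 117, 52, 36, 35, 35, 36, 36, 39, 39, 38, 38] [39, 36, 37, 38, 39, 39, 39, 38, 41, 40, 46, 42, 40, 42, 56, 73, 79, 85, 94, 99]
[246, 246, 246, 246, 246, 246, 246, 246, 239, 178, 87, 40, 37, 34, 36, 37, 36, 36, 38, 35, 37, 37, 38, 34, 38, 39, 36, 37, 35, 35, 35, 36, 38, 36, 36, 39, 37, 38, 39, 38, 38, 39, 38, 36, 37, 35, 35, 38, 36, 36, 39, 40, 36, 39, 34, 37, 36, 35, 36, 36, 37, 38, 58, 135, 226, 246, 247, 247, 247, 247, 247, 247, 247, 247, 246, 246]
225 0.067 [ 0.0034 -0.0214  0.067 ] [0.0033 0.0225 0.067 ]
226 0.067 [ 0.0025 -0.0214  0.067 ] [0.0025 0.0225 0.067 ]
227 0.067 [ 0.0017 -0.0215  0.067 ] [0.0017 0.0226 0.067 ]
290 -0.023 [ 0.0029 -0.014  -0.023 ] [ 0.0028  0.014  -0.023 ]
292 -0.023 [ 0.0017 -0.0141 -0.023 ] [ 0.0017  0.014  -0.023 ]
294 -0.023 [ 0.0006 -0.0141 -0.023 ] [ 0.0006  0.0141 -0.023 ]
row [0.1669, 0.001, 0.0712] -0.0012 alt 0.4988 rows~ 1.3 q6 0.01 pos [0.5622 0.1913 0.2214] a 0.13
```

Run:
```python
from h import *
c=shot("wrist");T=np.array(c["hand_eye"]);cc=dict(c,cam_to_world=T)
z=np.mean([robot.get_obs()["position"][2],.221])-.032
P=np.array([at(cc,p,z) for p in ((130.6,254.7),(130.6,312),(160.8,254.7),(160.8,312.2))]);print(np.round(P,4),P.mean(0),P.mean(0)+[.0014,0,0],(P.mean(0)+[.0014,0,0])/.3)
```

```text
[[ 0.0666 -0.0313  0.1892]
 [ 0.0665  0.0303  0.1892]
 [ 0.034  -0.0322  0.1892]
 [ 0.034   0.0313  0.1892]] [ 0.05027725 -0.00047269  0.18922221] [ 0.05167725 -0.00047269  0.18922221] [ 0.1722575  -0.00157563  0.63074071]
```

```bash
python3 -m handwheel '[[0.172,-0.0015,0,-0.001],[0.172,-0.0015,0,-0.001],[0.172,-0.0015,0.1,-0.001],[0.172,-0.0015,0.2,-0.001],[0.172,-0.0015,0.28,-0.001],[0.172,-0.0015,0.34,-0.001],[0.172,-0.0015,0.38,-0.001],[0.172,-0.0015,0.38,-0.001],[0.172,-0.0015,0.38,-0.001]]'
python3 -m handwheel '[[0,0,0.02,0],[0,0,0.03,0],[0,0,0.04,0],[0,0,0.05,0],[0,0,0.055,0],[0,0,0.055,0]]'
```

```text
time: 8.13
position: [0.5548, 0.243, 0.1074]
tool_rot: [0.656, 0.754, -0.0, -0.0]
ft_force: [0.3, -0.9, -0.2]
grip_width: 0.0399
grip_force: 20.0
time: 8.63
position: [0.5575, 0.2431, 0.0966]
tool_rot: [0.656, 0.755, 0.003, 0.002]
ft_force: [-2.7, -2.6, 23.1]
grip_width: 0.0397
grip_force: 20.0
```

```bash
python3 -m handwheel '[[0,0,-0.04,0],[0,0,-0.05,0],[0,0,-0.055,0],[0,0,-0.055,0]]'
python3 - <<'E'
from h import *
c=shot("wrist","w3.png");cv2.imwrite("pics/w3c.png",cv2.resize(c["frame"][130:310,190:380,::-1],None,fx=3.3,fy=3.3,interpolation=cv2.INTER_CUBIC)[:590])
c=shot("side","s3.png");print(pix(c,[.5555,.241,.05]))
E
```

```text
time: 8.97
position: [0.5549, 0.2429, 0.1078]
tool_rot: [0.656, 0.754, 0.0, 0.0]
ft_force: [0.1, 0.8, -0.3]
grip_width: 0.0398
grip_force: 20.0
[[242.46585467 219.81567838]]
```

View pics/w3c.png

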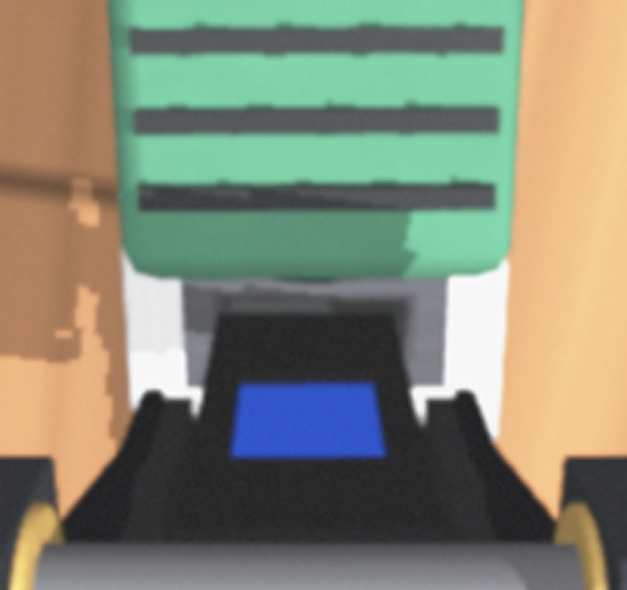

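The picture shows the slot block spanning columns 183–445 of the crop, while the plate's lower edge spans 216–392. The plate sits about 2 mm too far left, so I'll work out the correction at this close range.

Run:
```python
from h import *
c=shot("wrist");g=c["frame"].astype(int).max(2);T=np.array(c["hand_eye"]);cc=dict(c,cam_to_world=T)
print("r242 L",list(enumerate(g[242,238:256].tolist(),238)),"R",list(enumerate(g[242,318:332].tolist(),318)))
print("bottom edge plate",[(q,g[216:232,q].tolist()) for q in (265,283,300)])
print("row229",g[229,244:266].tolist(),g[229,298:330].tolist())
print("near rim",[(q,g[240:252,q].tolist()) for q in (248,322)])
z=.1075-.032
for p in ((242,245.6),(242,324.8),(247,248),(247,322)): print(p,np.round(at(cc,p,z),4))
for p in ((225,255.5),(225,309),): print("pl",p,np.round(at(cc,p,.067),4))
```

```text
r242 L [(238, 247), (239, 247), (240, 247), (241, 247), (242, 247), (243, 247), (244, 247), (245, 247), (246, 245), (247, 195), (248, 142), (249, 138), (250, 135), (251, 121), (252, 91), (253, 53), (254, 43), (255, 41)] R [(318, 138), (319, 137), (320, 139), (321, 137), (322, 138), (323, 137), (324, 139), (325, 183), (326, 243), (327, 247), (328, 247), (329, 247), (330, 247), (331, 247)]
bottom edge plate [(265, [136, 137, 133, 110, 90, 88, 89, 87, 72, 56, 45, 42, 41, 41, 44, 42]), (283, [119, 136, 132, 111, 92, 88, 90, 87, 72, 54, 45, 42, 41, 43, 43, 42]), (300, [138, 140, 138, 125, 105, 83, 69, 62, 57, 47, 45, 40, 41, 43, 41, 45])]
row229 [231, 213, 151, 108, 99, 97, 99, 99, 99, 98, 83, 61, 45, 41, 41, 42, 42, 44, 43, 42, 41, 41] [43, 38, 43, 41, 42, 42, 41, 40, 42, 42, 44, 51, 66, 76, 76, 82, 99, 114, 123, 133, 135, 137, 136, 136, 136, 136, 137, 155, 218, 246, 247, 247]
near rim [(248, [139, 142, 142, 141, 141, 138, 142, 186, 239, 244, 230, 199]), (322, [137, 137, 138, 137, 138, 139, 152, 219, 246, 244, 189, 92])]
(242, 245.6) [-0.0142 -0.031   0.0755]
(242, 324.8) [-0.0143  0.0325  0.0755]
(247, 248) [-0.0186 -0.0292  0.0755]
(247, 322) [-0.0187  0.0304  0.0755]
pl (225, 255.5) [ 0.0034 -0.0218  0.067 ]
pl (225, 309) [0.0033 0.0187 0.067 ]
```

```bash
python3 -m handwheel '[[-0.0047,0.01,0,0],[-0.0047,0.01,0,0],[-0.0047,0.01,0.02,0],[-0.0047,0.01,0.035,0],[-0.0047,0.01,0.045,0],[-0.0047,0.01,0.05,0],[-0.0047,0.01,0.05,0]]'
```

```text
time: 9.7
position: [0.5574, 0.2418, 0.0918]
tool_rot: [0.656, 0.754, -0.001, -0.0]
ft_force: [-0.0, 1.0, -0.4]
grip_width: 0.0397
grip_force: 20.0
```

```bash
python3 -m handwheel '[[0,0,0.015,0],[0,0,0.025,0],[0,0,0.035,0],[0,0,0.042,0],[0,0,0.047,0],[0,0,0.047,0]]'
```

```text
time: 10.2
position: [0.5577, 0.2418, 0.078]
tool_rot: [0.656, 0.754, -0.0, -0.0]
ft_force: [-0.6, 0.1, -0.7]
grip_width: 0.0396
grip_force: 20.0
```

```bash
python3 -m handwheel '[[0,0,0.003,0],[0,0,0.005,0],[0,0,0.005,0]]'
python3 -m handwheel '[[0,0,0,0],[0,0,0,0],[0,0,0,0],[0,0,0,0],[0,0,0,0],[0,0,0,0],[0,0,0,0],[0,0,0,0]]' 80
python3 -m handwheel '[[0,0,-0.05,0],[0,0,-0.1,0],[0,0,-0.15,0],[0,0,-0.2,0],[0,0,-0.3,0],[0,0,-0.4,0],[-0.1,0,-0.45,0],[-0.2,0,-0.45,0],[-0.2,0,-0.45,0],[-0.2,0,-0.45,0]]'
python3 - <<'E'
from h import *
c=shot("wrist","w4.png");s=shot("side","s4.png")
im=np.hstack([cv2.resize(c["frame"][60:260,180:380],(400,400)),cv2.resize(s["frame"][180:300,160:280],(400,400),interpolation=cv2.INTER_CUBIC)])
cv2.imwrite("pics/m4.png",im[:,:,::-1])
go([.455,-.13,.22],0)
E
```

```text
time: 10.45
position: [0.5579, 0.2419, 0.0769]
tool_rot: [0.656, 0.754, 0.0, 0.0]
ft_force: [0.4, 0.1, -0.8]
grip_width: 0.0396
grip_force: 20.0
time: 11.12
position: [0.5579, 0.2419, 0.077]
tool_rot: [0.656, 0.754, 0.0, -0.0]
ft_force: [-0.5, 0.3, 0.4]
grip_width: 0.0693
grip_force: 0.0
time: 11.95
position: [0.5664, 0.1813, 0.2123]
tool_rot: [0.657, 0.753, 0.0, 0.0]
ft_force: [0.4, 0.8, 0.7]
grip_width: 0.0697
grip_force: 0.0
row [-0.9816, -0.5091, -0.0282] 0.022 alt -0.478 rows~ 8.0 q6 -0.01 pos [0.5657 0.1827 0.2115] a 0.138
```

View pics/m4.png

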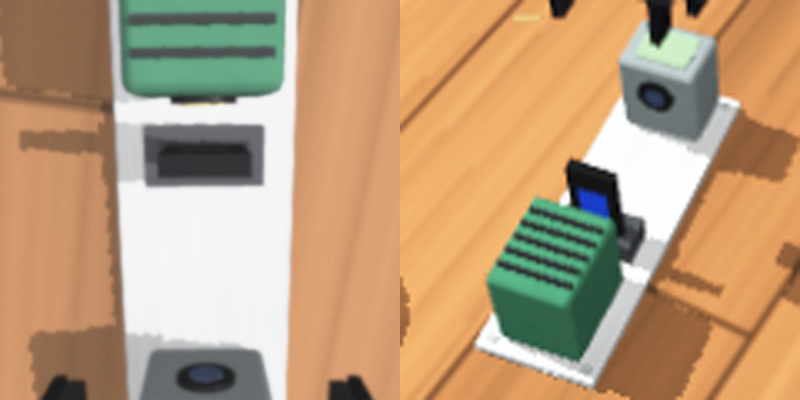

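The wrist view shows the plate seated in the slot, seen almost from above, and the side view shows it upright in front of the lamp. Now for the amber cell.

```bash
python3 -m handwheel '[[-0.98,-0.51,-0.1,0.022],[-0.98,-0.51,-0.1,0.022],[-0.98,-0.51,-0.1,0.022],[-0.98,-0.51,-0.1,0.022],[-0.98,-0.51,-0.1,0.022],[-0.98,-0.51,-0.1,0.022],[-0.98,-0.51,-0.1,0.022],[-0.98,-0.51,-0.1,0.022],[-0.98,-0.51,-0.1,0.022],[-0.98,-0.51,-0.1,0.022],[-0.98,-0.51,-0.1,0.022],[-0.98,-0.51,-0.1,0.022]]' 100
python3 - <<'E'
from h import *
o=robot.get_obs();print(o["position"])
c=shot("wrist","w5.png");f=c["frame"]
q=pix(c,[.455,-.139,.076])[0];print("pred",q,np.linalg.norm(o["joint_velocities"]))
r0,c0=int(q[0])-60,int(q[1])-80;print(r0,c0)
cv2.imwrite("pics/w5c.png",cv2.resize(f[r0:r0+120,c0:c0+160,::-1],None,fx=5,fy=5,interpolation=cv2.INTER_CUBIC))
h=cv2.cvtColor(f,cv2.COLOR_RGB2HSV)
m=((h[...,0]>8)&(h[...,0]<24)&(h[...,1]>200)&(h[...,2]>200)).astype(np.uint8)
n,l,s,ce=cv2.connectedComponentsWithStats(m)
for k in range(1,n):
    if s[k,4]>60:
        bx=cv2.boxPoints(cv2.minAreaRect(cv2.findNonZero((l==k).astype(np.uint8))))
        W=np.array([at(c,[p[1],p[0]],.076)[:2] for p in bx])
        print(s[k,4],np.round(bx).tolist(),np.round(W,4).tolist(),W.mean(0),np.arctan2(*(W[1]-W[0])[::-1]),np.linalg.norm(W[1]-W[0]),np.linalg.norm(W[2]-W[1]))
E
```

```text
time: 13.05
position: [0.4554, -0.1281, 0.2415]
tool_rot: [0.706, 0.708, 0.0, -0.001]
ft_force: [0.1, -0.2, -0.2]
grip_width: 0.087
grip_force: 0.0
[ 0.45541096 -0.12809294  0.24150862]
pred [205.97835181 283.6556093 ] 0.014126424125669522
145 203
```

View pics/w5c.png

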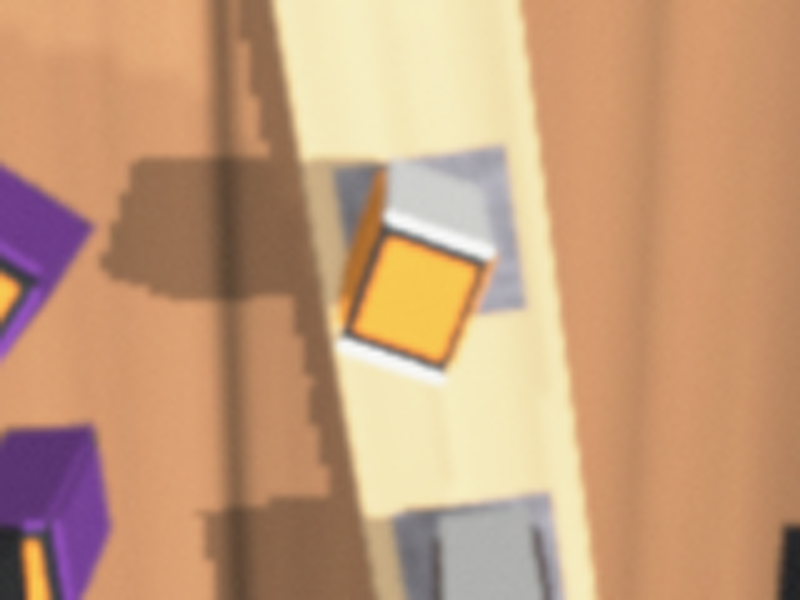

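The amber cell's top is at about crop (416,296). Its white frosted faces run along the upper edge (387,210)–(496,252) and the lower edge (338,340)–(447,382). The clear windows are on the left and right sides.

Run:
```python
from h import *
c=shot("wrist")
W=np.array([at(c,[145+(y-2)/5,203+(x-2)/5],.076)[:2] for x,y in ((387,209),(496,252),(447,382),(338,340))])
d=(W[0]+W[1]-W[2]-W[3])/2;e=(W[1]+W[2]-W[0]-W[3])/2
print(np.round(W,4).tolist(),W.mean(0),"y-axis",np.arctan2(d[1],d[0]),np.linalg.norm(d),"x-axis",np.arctan2(e[1],e[0]),np.linalg.norm(e))
a=np.arctan2(d[1],d[0]);m=W.mean(0)
go([m[0],m[1],.12],a)
o,_=ray(c,[200,283]);print(o)
```

```text
[[0.4512, -0.1174], [0.4744, -0.1267], [0.4643, -0.156], [0.4406, -0.1464]] [ 0.4576072  -0.13664252] y-axis 1.2296434013982347 0.030913948812412953 x-axis -0.38241438947461637 0.025231732043175362
row [-0.029, 0.0071, 0.4054] -0.1952 alt 0.3048 rows~ 9.8 q6 -0.51 pos [ 0.4555 -0.128   0.2416] a 0.003
[ 0.45439525 -0.04410211  0.39540324]
```

```bash
python3 -m handwheel '[[-0.029,0.007,0.1,-0.19],[-0.029,0.007,0.2,-0.19],[-0.029,0.007,0.27,-0.19],[-0.029,0.007,0.27,-0.19],[-0.029,0.007,0.27,-0.19],[-0.029,0.007,0.27,-0.19],[-0.029,0.007,0.27,-0.19],[-0.029,0.007,0.27,-0.19],[-0.029,0.007,0.27,-0.19],[-0.029,0.007,0.27,-0.19],[-0.029,0.007,0.27,-0.19],[-0.029,0.007,0.27,-0.19]]' 85
python3 - <<'E'
from h import *
print(robot.get_obs()["position"])
c=shot("wrist","w6.png");f=c["frame"]
q=pix(c,[.4576,-.1366,.076])[0];print(q)
r0,c0=int(q[0])-70,int(q[1])-80;print(r0,c0)
cv2.imwrite("pics/w6c.png",cv2.resize(f[r0:r0+120,c0:c0+160,::-1],None,fx=5,fy=5,interpolation=cv2.INTER_CUBIC))
E
```

```text
time: 14.15
position: [0.4577, -0.1375, 0.1608]
tool_rot: [0.187, 0.982, 0.0, -0.0]
ft_force: [0.3, -0.3, 0.2]
grip_width: 0.0744
grip_force: 0.0
[ 0.45771989 -0.13746751  0.16083102]
[221.53276581 284.35587944]
151 204
```

View pics/w6c.png

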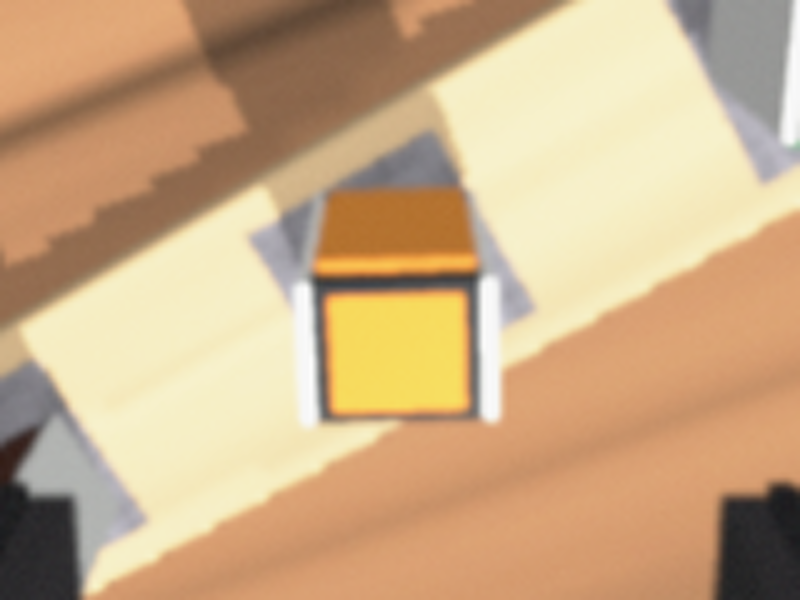

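Run:
```python
from h import *
c=shot("wrist")
W=np.array([at(c,[151+(y-2)/5,204+(x-2)/5],.076)[:2] for x,y in ((293,281),(500,277),(499,422),(304,426))])
T=c["cam_to_world"];d=(W[1]+W[2]-W[0]-W[3])/2;e=(W[0]+W[1]-W[2]-W[3])/2
a=np.arctan2(d[1],d[0]);b=np.arctan2(e[1],e[0]);m=W.mean(0)
print(m,a,b-np.pi/2,b+np.pi/2,np.linalg.norm(d),np.linalg.norm(e))
go([m[0],m[1],.057],a)
cc=dict(c,cam_to_world=np.array(c["hand_eye"]))
L=[at(cc,[r,q],-.0)[:2] for r,q in ((151+500/5,204+77/5),(251,204+722/5))];print("finger inner edges y",L)
```

```text
[ 0.45696764 -0.13739794] 1.2142055605312665 1.2262183296445959 4.3678109832343885 0.03277196440444097 0.0250730099953348
row [0.0025, 0.0006, 0.3463] -0.0032 alt 0.4968 rows~ 2.5 q6 -1.72 pos [ 0.4576 -0.1379  0.1609] a 1.194
finger inner edges y [array([ 0.01347764, -0.03497151]), array([0.01340304, 0.03520964])]
```

```bash
python3 -m handwheel '[[0.0025,0.0006,0.05,-0.004],[0.0025,0.0006,0.12,-0.004],[0.0025,0.0006,0.18,-0.004],[0.0025,0.0006,0.24,-0.004],[0.0025,0.0006,0.29,-0.004],[0.0025,0.0006,0.33,-0.004],[0.0025,0.0006,0.346,-0.004],[0.0025,0.0006,0.346,-0.004],[0.0025,0.0006,0.346,-0.004]]'
python3 -m handwheel '[[0,0,0,0],[0,0,0,0],[0,0,0,0],[0,0,0,0],[0,0,0,0],[0,0,0,0],[0,0,0,0],[0,0,0,0],[0,0,0,0],[0,0,0,0]]' 0 15
python3 -m handwheel '[[0,0,-0.02,0],[0,0,-0.05,0],[0,0,-0.1,0],[0,0,-0.2,0],[0,0,-0.3,0],[0,0,-0.4,0],[0,0,-0.48,0],[0,0,-0.48,0],[0,0,-0.48,0],[0,0,-0.48,0]]'
python3 - <<'E'
from h import *
go([.567,.177,.2],.138)
E
```

```text
time: 15.0
position: [0.4569, -0.1381, 0.0572]
tool_rot: [0.175, 0.985, 0.0, -0.0]
ft_force: [-0.2, 0.2, -0.4]
grip_width: 0.074
grip_force: 0.0
time: 15.83
position: [0.4568, -0.1381, 0.0572]
tool_rot: [0.175, 0.985, -0.0, 0.0]
ft_force: [0.3, -0.7, 1.0]
grip_width: 0.0318
grip_force: 14.9
time: 16.67
position: [0.456, -0.1377, 0.201]
tool_rot: [0.175, 0.985, 0.0, -0.0]
ft_force: [1.2, 0.5, -0.8]
grip_width: 0.032
grip_force: 14.9
row [0.0137, 1.1121, 0.0034] 0.1721 alt -0.3279 rows~ 8.7 q6 -1.75 pos [ 0.456  -0.1377  0.201 ] a 1.219
```

```bash
python3 -m handwheel '[[0.01,0.08,0,0.015],[0.01,0.17,0,0.03],[0.01,0.26,0,0.045],[0.01,0.35,0,0.06],[0.01,0.44,0,0.075],[0.01,0.53,0,0.09],[0.01,0.62,0,0.105],[0.01,0.7,0,0.12],[0.01,0.77,0,0.135],[0.01,0.83,0,0.15],[0.01,0.88,0,0.165],[0.01,0.9,0,0.172],[0.01,0.9,0,0.172],[0.01,0.9,0,0.172]]'
python3 - <<'E'
from h import *
go([.567,.177,.2],.138)
E
```

```text
time: 17.83
position: [0.5456, 0.1165, 0.1994]
tool_rot: [0.656, 0.755, -0.001, -0.001]
ft_force: [-1.1, 0.6, -0.3]
grip_width: 0.0322
grip_force: 14.9
row [0.1897, 0.0988, -0.0025] 0.0004 alt -0.4996 rows~ 1.5 q6 -0.13 pos [0.5456 0.1165 0.1994] a 0.141
```

```bash
python3 -m handwheel '[[0.07,0.04,0,0],[0.14,0.08,0,0],[0.19,0.099,0,0],[0.19,0.099,0.06,0],[0.19,0.099,0.13,0],[0.19,0.099,0.2,0],[0.19,0.099,0.26,0],[0.19,0.099,0.32,0],[0.19,0.099,0.36,0],[0.19,0.099,0.39,0],[0.19,0.099,0.41,0],[0.19,0.099,0.415,0],[0.19,0.099,0.415,0],[0.19,0.099,0.415,0],[0.19,0.099,0.415,0]]'
python3 - <<'E'
from h import *
go([.567,.177,.075],.138)
c=shot("wrist","w7.png");s=shot("side","s7.png");t=shot("top")
im=np.hstack([cv2.resize(c["frame"][60:320,150:410],(400,400)),cv2.resize(s["frame"][170:300,160:290],(400,400),interpolation=cv2.INTER_CUBIC)])
cv2.imwrite("pics/m7.png",im[:,:,::-1])
E
```

```text
time: 19.08
position: [0.5691, 0.1771, 0.0776]
tool_rot: [0.656, 0.754, 0.001, 0.001]
ft_force: [-0.9, -0.3, -0.1]
grip_width: 0.0321
grip_force: 14.9
row [0.0007, -0.0071, 0.0086] 0.0001 alt -0.4999 rows~ 0.1 q6 -0.02 pos [0.5691 0.1771 0.0776] a 0.139
```

View pics/m7.png

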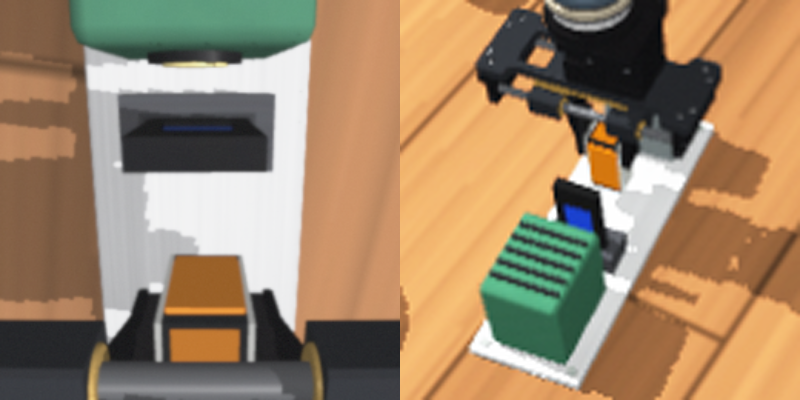

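The cell is held upright between filter and meter, about 2 mm to the right of the beam (crop column 204 against 196 for the lens). I'll make a small correction, let it settle, then hand in.

```bash
python3 -m handwheel '[[0,-0.004,0.004,0],[0,-0.008,0.007,0],[0,-0.008,0.007,0],[0,-0.008,0.007,0],[0,-0.008,0.007,0],[0,-0.008,0.007,0],[0,-0.008,0.007,0],[0,-0.008,0.007,0]]'
python3 - <<'E'
from h import *
s=shot("side")
for d in vision.outline_of("side","filter")[:1]:
    r,q=np.where(d["mask"]);print("filter mask rows",r.min(),r.max(),"cols",q.min(),q.max())
v=np.array([-.138,.99]);S=np.array([.5573,.241]);u=np.array([.99,.138])
print([np.round(pix(s,np.r_[S+u*x+v*y,.1])[0],1).tolist() for x in(-.02,.02) for y in (-.005,.005)])
print(job.hand_in())
E
```

```text
time: 19.9
position: [0.5661, 0.1766, 0.0746]
tool_rot: [0.656, 0.754, 0.0, 0.0]
ft_force: [-0.2, -0.5, -1.4]
grip_width: 0.0322
grip_force: 14.9
filter mask rows 227 251 cols 209 227
[[231.1, 225.4], [234.1, 223.7], [226.7, 211.2], [229.6, 209.4]]
the job is handed in; nothing more can be done
None
```

I handed the job in at about 20 s, but it returned no verdict. By my checks, the blue filter plate is home in the lamp slot and released, and the amber cell is held upright and square by its frosted faces, within about 1 mm of my estimate of the light-path point.

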